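# Put mixed motorcycle spares back into their bins

### The arm

A 6-joint arm with a two-finger parallel gripper is mounted at the origin on the work surface. World frame = base frame: x ahead of the robot, y to its left, z up, the work surface at z = 0. Lengths are in mm, angles in rad, forces in N, time in s.
With the tool pointing down it reaches from about 300 to 875 mm from the base axis. Payload 4.2 kg.
Tool frame: the origin (TCP) lies between the finger pads; the fingertips stand 19 mm ahead of it and the grasp point (between the pads) is the TCP; z points along the fingers, y is the direction in which the jaws open and shut (so a half turn about z gives the same grasp; the last joint's range is limited). The gripper opens to 85 mm and grips with 20 to 120 N. Pads are 22 mm wide; open, the fingers measure 114 mm over their backs; the gripper's body (76 mm by 85 mm) begins 54 mm behind the grasp point. The pads swing forward as they close: fully open they stand 13 mm farther back than shut.
Start: joints at [-1.187, 0.32, 1.565, -0, 1.257, -0.02], TCP at [225.93, -528.767, 250.338] pointing down, gripper open.
Joint ranges: [-3.11, 3.11], [-0.84, 2.01], [0.21, 2.61], [-1.34, 4.49], [0.05, 2.63], [-2.56, 2.56]. Speed limits (rad/s): [2.57, 2.57, 3.14, 3.14, 3.14, 3.14].

### API

Orientations are given as a unit quaternion [x, y, z, w].
In Python, from workcell import arm, imaging gives the robot as it stands. The module is installed in compiled form; this text tells all that it offers.
- The arm moves only by the tool play_rows, never from a script. Its argument "steps" is a list of rows, each a list of 2 entries, a list of its own where there are three numbers: the shift along the world's x, y, z in m, then the turn about the world's z in degrees. A call has exactly 8 rows; each row shifts and turns the commanded pose from where the row before left it; what a row does not reach is not made up. A row lasts 1/10 s, in which the tool goes at most 50 mm and 8.59 degrees, less where a joint would pass 70% of its speed; a pose out of reach is approached as far as the arm can. A call is refused whole if a number of a shift passes 0.05 or a number of a turn 8.59, either way. A call with a gripper value outside its range is refused whole. "gripper" is the gripper command: -1 is fully open, 1 is shut, values between are in proportion, set as the call begins (left out, the last holds). The fingers move at their own pace and stop on an object; "squeeze" is the grip in N (left out, the last holds). Time passes only in rows, so rows that do not move let the fingers close, or fill a call up. It gives the time, the measured TCP pose, the force and the opening at its end, in the units of the state.
- arm.get_obs(): the state, without advancing time (a new reading comes with each control period).
- imaging.capture(name): name is "side" or "top"; returns a dict with "image" (480x640x3 uint8, blue, green, red), "range_z" (480x640 float32, mm along the optical axis (not along the pixel's ray), 0 where there is no reading), "fx", "fy", "cx", "cy" (pixels), "R" (3x3) and "t" (3): a world point X has camera coordinates R X + t. Camera axes: x right, y down, z forward; pixel columns grow to the right and rows downward; lengths in mm; the calibration is good to about 2 mm. A picture is of the moment at which its call begins.
- arm.sign_off(): hands the job in, once; it reports no verdict.
The state is a dict: "time_s": time; "joints": joint angles; "joint_velocities": joint speeds; "joint_torque": joint torques, N m; "eef_pos": TCP position; "eef_rot": TCP orientation; "ft_force": force on the tool from outside, world axes, zero at the start; "ft_torque": the same for the moment, N m; "width": finger opening in mm.
Only numpy, scipy, OpenCV 4.12 (cv2) and the standard library are available. Lean on these libraries where they do the work, as an engineer would, in place of code of your own. Each camera call takes 0.05 s, during which the arm holds its last target.

### The job

Put the five mixed motorcycle spares back into stock: the two pistons into the white bin, the two bearings into the brown cardboard bin and the voltage regulator into the pink bin, one part to a compartment (either compartment will do). Set each part down inside without dropping it, pistons standing crown up and the bearings and the regulator lying flat on the bin's floor, and leave the tin and the roll of tape where they are.

Things in the scene. Friction and masses are not known exactly. Their poses are not given: they have to be found in the camera images.
- piston_bright_center (a point): Loose motorcycle piston, bare aluminium with dark ring grooves, with a clean bright crown; standing crown up on the bench. Upright cylinder, 50 mm diameter, 46 mm tall, about 140 g. This point is its centre, 23 mm above its underside; z points to the crown.
- piston_sooty_center (a point): Loose motorcycle piston, bare aluminium with dark ring grooves, with a sooty black crown; standing crown up on the bench. Upright cylinder, 50 mm diameter, 46 mm tall, about 140 g. This point is its centre, 23 mm above its underside; z points to the crown.
- bearing_red_center (a point): Loose wheel bearing: flat steel ring with red seals, lying flat on the bench. 52 mm outer diameter, 20 mm tall, about 160 g. This point is its centre, 10 mm above its underside; z is its axis.
- bearing_blue_center (a point): Loose wheel bearing: flat steel ring with blue seals, lying flat on the bench. 52 mm outer diameter, 20 mm tall, about 160 g. This point is its centre, 10 mm above its underside; z is its axis.
- regulator_center (a point): Loose voltage regulator: black finned block with a yellow socket at its +x end, lying flat, fins up. 54 mm (its x) x 44 mm (its y) x 30 mm tall, about 180 g; it lies at any yaw. This point is its centre, 15 mm above its underside; z up.
- bin_white: White plastic parts bin, open at the top, fixed to the bench, 132 (its x) x 156 (its y) x 45 mm high; walls, divider and floor 4 mm thick. One divider, as high as the walls, splits it into two equal compartments side by side along its y: each 124 mm (x) by 72 mm (y), centred at y = +38 and -38 mm. Origin: centre of its underside, on the bench; z up. For the pistons.
- bin_brown: Brown cardboard parts bin, open at the top, fixed to the bench, 132 (its x) x 156 (its y) x 45 mm high; walls, divider and floor 4 mm thick. One divider, as high as the walls, splits it into two equal compartments side by side along its y: each 124 mm (x) by 72 mm (y), centred at y = +38 and -38 mm. Origin: centre of its underside, on the bench; z up. For the bearings.
- bin_pink: Pink plastic parts bin, open at the top, fixed to the bench, 132 (its x) x 156 (its y) x 45 mm high; walls, divider and floor 4 mm thick. One divider, as high as the walls, splits it into two equal compartments side by side along its y: each 124 mm (x) by 72 mm (y), centred at y = +38 and -38 mm. Origin: centre of its underside, on the bench; z up. For the regulator (one compartment stays empty).
- tin: Bystander: closed aluminium tin with a green label, 72 mm diameter, 90 mm tall, standing beside the bins. Origin: centre of its underside. Leave it alone.
- tape: Bystander: yellow roll of tape lying flat beside the bins, 92 mm outer diameter, 30 mm tall. Origin: centre of its underside. Leave it alone.
Things that resemble listed ones, but are neither listed nor needed, are in the scene too. Leave any green or red look-alike of the part that bears piston_bright_center alone.

How it is judged (in metres and radians):
At the end, for the whole second after the job is handed in: Pistons at rest in the white bin, bearings in the brown, one to a compartment, regulator in a pink compartment; centres within 16 mm of the compartment centre across and 45 mm along it, heights within 5 mm of resting on the floor; pistons crown up, the others flat, within 0.15 rad (x of piston_bright_center in the frame of bin_white between -0.045 and 0.045 m and z of piston_bright_center in the frame of bin_white between 0.022 and 0.032 m and angle between each of piston_bright_center, piston_sooty_center's own z axis and vertical below 0.15 rad and linear speed of each of piston_bright, piston_sooty, bearing_red, bearing_blue, regulator below 0.02 m/s and angular speed of each of piston_bright, piston_sooty, bearing_red, bearing_blue, regulator below 0.3 rad/s and x of piston_sooty_center in the frame of bin_white between -0.045 and 0.045 m and z of piston_sooty_center in the frame of bin_white between 0.022 and 0.032 m and ((y of piston_bright_center in the frame of bin_white between 0.022 and 0.054 m and y of piston_sooty_center in the frame of bin_white between -0.054 and -0.022 m) or (y of piston_bright_center in the frame of bin_white between -0.054 and -0.022 m and y of piston_sooty_center in the frame of bin_white between 0.022 and 0.054 m)) and x of bearing_red_center in the frame of bin_brown between -0.045 and 0.045 m and z of bearing_red_center in the frame of bin_brown between 0.009 and 0.019 m and angle between the z axis of each of bearing_red_center, bearing_blue_center and the z axis of bin_brown, either way round below 0.15 rad and x of bearing_blue_center in the frame of bin_brown between -0.045 and 0.045 m and z of bearing_blue_center in the frame of bin_brown between 0.009 and 0.019 m and ((y of bearing_red_center in the frame of bin_brown between 0.022 and 0.054 m and y of bearing_blue_center in the frame of bin_brown between -0.054 and -0.022 m) or (y of bearing_red_center in the frame of bin_brown between -0.054 and -0.022 m and y of bearing_blue_center in the frame of bin_brown between 0.022 and 0.054 m)) and x of regulator_center in the frame of bin_pink between -0.045 and 0.045 m and z of regulator_center in the frame of bin_pink between 0.014 and 0.024 m and angle between the z axis of regulator_center and the z axis of bin_pink, either way round below 0.15 rad and (y of regulator_center in the frame of bin_pink between 0.022 and 0.054 m or y of regulator_center in the frame of bin_pink between -0.054 and -0.022 m)); the robot touches nothing.
It fails at once if the tin or the tape roll is shifted by more than 25 mm (distance of any of tin, tape from where it was at the start of the episode above 0.025 m).
It fails at once if a part is dropped or thrown: it moves faster than 0.75 m/s while the fingers do not touch it (a fall of about 3 cm) ((linear speed of piston_bright above 0.75 m/s and contact force between the fingers and piston_bright below 0.01 N) or (linear speed of piston_sooty above 0.75 m/s and contact force between the fingers and piston_sooty below 0.01 N) or (linear speed of bearing_red above 0.75 m/s and contact force between the fingers and bearing_red below 0.01 N) or (linear speed of bearing_blue above 0.75 m/s and contact force between the fingers and bearing_blue below 0.01 N) or (linear speed of regulator above 0.75 m/s and contact force between the fingers and regulator below 0.01 N)).
It also fails if it takes over 120 s, if anything falls off the work surface, if the arm or the gripper's body presses on something with over 40 N, if the wrist force passes 120 N, or if a joint passes its speed limit or range.

## Working session

There is one attempt and no reset: what is moved stays moved. The work goes in short steps, Python scripts to look and compute and a tool call to move; the robot and the scene stay as the last step left them, time stands still between calls to the robot, and variables do not carry over. Pictures are saved under pics/ and viewed, and the job is handed in when it is done.

Besides the shell and the picture viewer there is one more tool, called after "Request:" by a JSON object that holds its "api" and its "payload". play_rows: Moves the arm, as the interface text tells. Its arguments: {"type":"object","properties":{"steps":{"type":"array","items":{"type":"array"}},"gripper":{"type":"number"},"squeeze":{"type":"number"}},"required":["steps"]}

```bash
mkdir -p pics; cat > h.py <<'E'
import numpy as np, cv2
from workcell import arm, imaging
def cap(n,name=None):
    d=imaging.capture(n)
    if name: cv2.imwrite('pics/'+name+'.png',d['image'])
    np.savez('last_'+n+'.npz',**d)
    return d
def world(d,u,v,z=None):
    # pixel to world; with z: intersect plane, else via depth
    r=np.array([(u-d['cx'])/d['fx'],(v-d['cy'])/d['fy'],1.0]); R=np.array(d['R']);t=np.array(d['t'])
    c=-R.T@t; w=R.T@r
    if z is None: s=d['range_z'][int(round(v)),int(round(u))]
    else: s=(z-c[2])/w[2]
    return c+s*w
def load(n): return dict(np.load('last_'+n+'.npz'))
E
python3 - <<'E'
from h import *
for n in('top','side'):
    d=cap(n,n+'0'); print(n,d['fx'],d['cx'],d['cy'],-np.array(d['R']).T@d['t']); print(d['R'])
o=arm.get_obs(); print(o)
E
```

```text
top 609.6609292395741 316.0943947014045 237.0688782256955 [ 292.84124789   -5.87030044 1256.62005694]
[[-2.47908080e-02 -9.99687493e-01 -3.21432859e-03]
 [-9.86463173e-01  2.49839683e-02 -1.62068533e-01]
 [ 1.62098193e-01 -8.46993121e-04 -9.86774269e-01]]
side 433.1151326137097 330.4317728904644 241.85775519081866 [320.472758   809.39781467 777.8563567 ]
[[-0.98282072 -0.18328507 -0.02167972]
 [-0.10412283  0.64761597 -0.75481917]
 [ 0.15238722 -0.73959457 -0.65557456]]
{'time_s': 0.1, 'joints': array([-1.18701581e+00,  3.20239832e-01,  1.56553191e+00,  1.67854589e-05,
        1.25743904e+00, -2.00088123e-02]), 'joint_velocities': array([ 0.00028655, -0.00172678, -0.00166541, -0.00067757,  0.00147589,
       -0.00042671]), 'joint_torque': array([ 9.50706890e-04, -4.16407764e+01, -2.34703285e+01,  8.67693143e-05,
        4.88563630e-03, -5.38640194e-06]), 'eef_pos': array([ 225.77315576, -528.39086048,  249.56926838]), 'eef_rot': array([ 9.79688606e-01,  2.00523265e-01, -1.38496265e-04, -7.97157892e-04]), 'ft_force': array([-4.74059678e-01, -9.39400902e-01,  7.05988376e-04]), 'ft_torque': array([0.00756075, 0.00105967, 0.01906299]), 'width': 85.5118823286564}
```

View pics/top0.png

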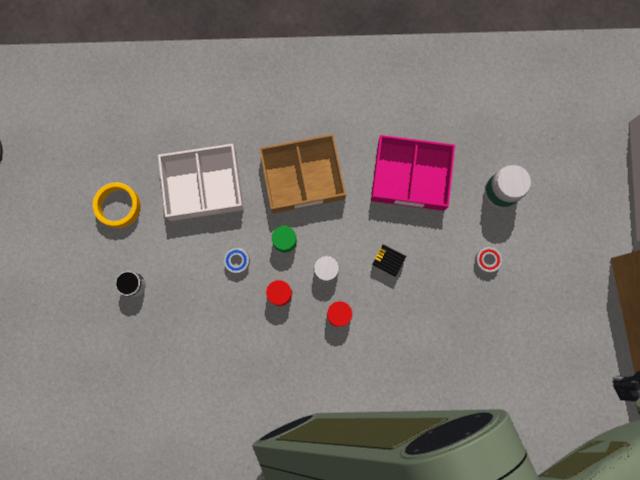

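View pics/side0.png

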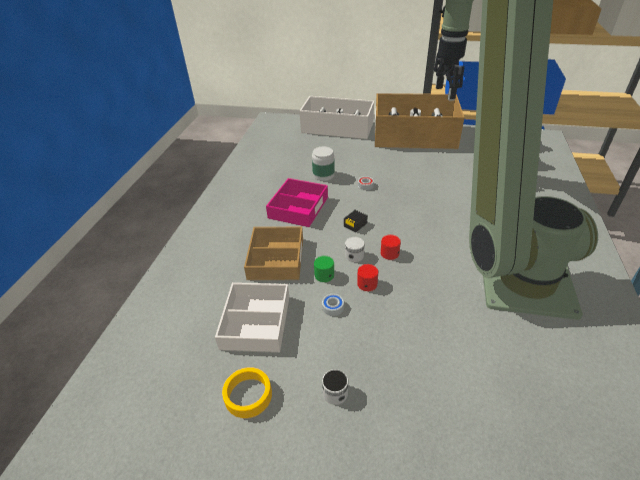

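Top view: the bright piston could be the part at (326,268), the green one at (284,238), or the red ones at (279,292) and (340,314). I choose the bare aluminium one at (326,268). The sooty piston is at (128,284), the blue bearing at (236,261), the red bearing at (489,260) and the regulator at (389,261). Next, a close crop to check.

```bash
python3 - <<'E'
from h import *
d=load('top'); im=d['image']
a=cv2.resize(im[220:340,210:420],None,fx=3.8,fy=3.8,interpolation=cv2.INTER_CUBIC); cv2.imwrite('pics/cropA.png',a)
b=cv2.resize(im[125:225,150:465],None,fx=2.5,fy=2.5,interpolation=cv2.INTER_CUBIC); cv2.imwrite('pics/cropB.png',b)
c=np.hstack([cv2.resize(im[y-25:y+25,x-25:x+25],(400,400),interpolation=cv2.INTER_CUBIC) for x,y in((128,284),(489,260))]); cv2.imwrite('pics/cropC.png',c)
E
```

```text
(no output)
```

View pics/cropA.png

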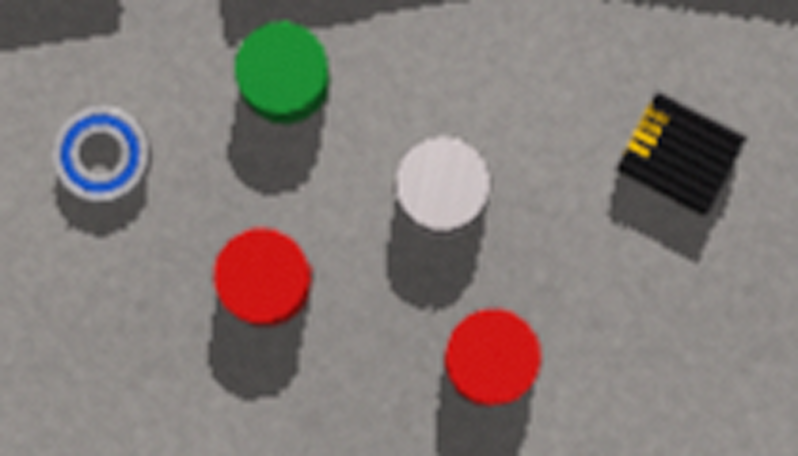

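View pics/cropB.png

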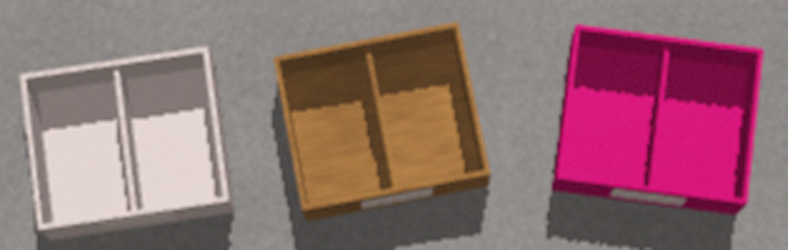

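View pics/cropC.png

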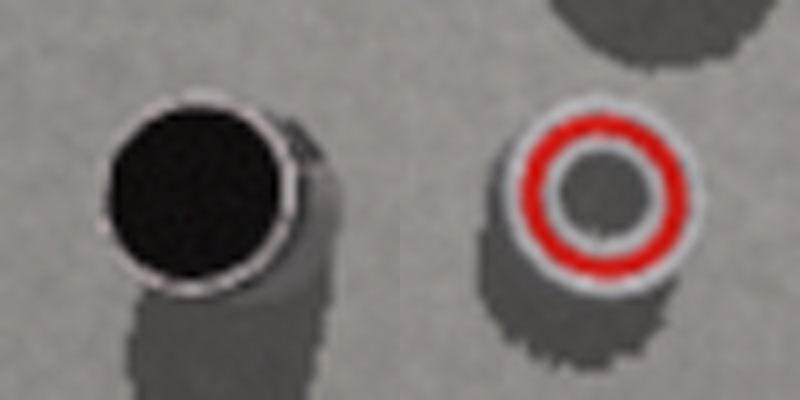

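Crop A shows the bare bright crown at (443,183) between the green and red copies, and the regulator's yellow socket at its upper-left end. Crop B shows the three bins, each with its divider running up the image. Crop C shows the sooty crown and the red bearing. I'll use depth to refine these.

```bash
cat >> h.py <<'E'
def cloud(d):
    h,w=d['range_z'].shape; v,u=np.mgrid[:h,:w]; Z=d['range_z'].astype(float)
    P=np.stack([(u-d['cx'])/d['fx']*Z,(v-d['cy'])/d['fy']*Z,Z],-1)-np.array(d['t'])
    W=P@np.array(d['R']); W[Z==0]=np.nan; return W
E
python3 - <<'E'
from h import *
d=load('top'); W=cloud(d)
def cropA(x,y,z): return world(d,(x+.5)/3.8-.5+210,(y+.5)/3.8-.5+220,z)
def cropC(x,y,c,z): return world(d,(x+.5)/8-.5+c[0]-25,(y+.5)/8-.5+c[1]-25,z)
print('bench z',np.nanmedian(W[300:380,150:250,2]))
print('bright',cropA(443,183,46),'blue',cropA(101,154,20))
q=np.array([cropA(*p,30) for p in((656,93),(746,138),(707,214),(617,168))]);print('reg',q.mean(0)); 
e=[q[1]-q[0],q[2]-q[3],q[2]-q[1],q[3]-q[0]];
for x in e: print(np.linalg.norm(x),np.degrees(np.arctan2(x[1],x[0])))
print('sooty',cropC(195,193,(128,284),46),'red',cropC(204,195,(489,260),20))
for n,(x0,x1,y0,y1) in dict(white=(150,248,135,225),brown=(255,350,130,216),pink=(366,460,130,216),
   bright=(308,345,250,296),sooty=(110,150,265,310),blue=(220,252,245,280),red=(472,505,245,280),reg=(368,412,240,285),green=(265,300,220,262),r1=(262,296,275,320),r2=(322,358,297,340),tin=(480,535,160,210),tape=(88,145,180,232)).items():
    P=W[y0:y1,x0:x1].reshape(-1,3); z=P[:,2]; m=np.nanpercentile(z,99); hi=np.nanmedian(z[z>m-8]);S=P[np.abs(z-hi)<(6 if hi>20 else 4)]
    r=cv2.minAreaRect(S[:,:2].astype(np.float32)); print(n,'top',round(hi,1),np.round(r[0],1),np.round(r[1],1),round(r[2],1))
    # view the lookups by pixel->plane
E
```

```text
bench z -0.04538472938703601
bright [429.0876744  -25.55171538  46.        ] blue [452.31037281 157.46252777  20.        ]
reg [ 443.69781978 -153.33072682   30.        ]
53.43054110721335 -118.48518422975731
53.3880366245503 -118.83837409950257
46.07322233783495 150.53501777455193
45.74344279468591 150.5824703805484
sooty [409.27652592 371.65536326  46.        ] red [ 441.80849222 -358.83817296   20.        ]
white top 44.0 [616.2 229.3] [134.5 157.4] 7.2
brown top 44.3 [629.4  17.8] [135.2 156.2] 9.9
pink top 44.3 [ 625.1 -211.5] [157.2 135.6] 80.9
bright top 46.3 [428. -26.] [48.2 48.4] 44.4
sooty top 45.8 [408.8 370.2] [49.  48.6] 87.6
blue top 19.7 [451.6 157.6] [49.7 50.8] 12.1
red top 20.1 [ 440.4 -358.8] [49.7 51.4] 77.8
reg top 29.6 [ 444.5 -154.9] [54.3 44.6] 61.1
green top 45.9 [492.   57.8] [49.  48.3] 18.3
r1 top 46.1 [382.2  70.4] [47.5 48.5] 55.8
r2 top 46.1 [337.1 -50.3] [47.5 47.2] 88.6
tin top 90.2 [ 585.3 -398.7] [64.8 64.7] 44.5
tape top 29.5 [573.8 405.5] [92.3 91. ] 29.4
```

Request:
{"api": "play_rows", "payload": {"steps": [[[0.018, 0.014, -0.01], 8], [[0.028, 0.022, -0.014], 8.5], [[0.03, 0.024, -0.016], 8.5], [[0.03, 0.024, -0.016], 8.5], [[0.03, 0.024, -0.016], 8.5], [[0.03, 0.024, -0.016], 8.5], [[0.028, 0.022, -0.014], 8.5], [[0.02, 0.015, -0.01], 8.5]], "gripper": -0.6, "squeeze": 60}}

```text
time_s: 0.9
eef_pos: [440.9, -357.7, 136.9]
eef_rot: [0.701, 0.714, 0.0, -0.001]
ft_force: [-0.0, -0.2, 0.4]
width: 68.2
```

Request:
{"api": "play_rows", "payload": {"steps": [[[0, -0.001, -0.01], 3], [[0, 0, -0.02], 3], [[0, 0, -0.025], 3], [[0, 0, -0.025], 0], [[0, 0, -0.018], 0], [[0, 0, -0.01], 0], [[0, 0, -0.006], 0], [[0, 0, 0], 0]]}}

```text
time_s: 1.7
eef_pos: [439.8, -360.7, 23.9]
eef_rot: [0.645, 0.764, 0.0, -0.0]
ft_force: [0.4, 0.9, -0.1]
width: 68.2
```

```bash
python3 - <<'E'
from h import *
d=cap('top'); im=d['image'][200:320,430:550]; cv2.imwrite('pics/t1.png',cv2.resize(im,None,fx=3,fy=3,interpolation=cv2.INTER_CUBIC))
d=cap('side'); im2=d['image'][130:230,320:440]; cv2.imwrite('pics/s1.png',cv2.resize(im2,None,fx=5,fy=5,interpolation=cv2.INTER_CUBIC))
E
```

```text
(no output)
```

View pics/s1.png

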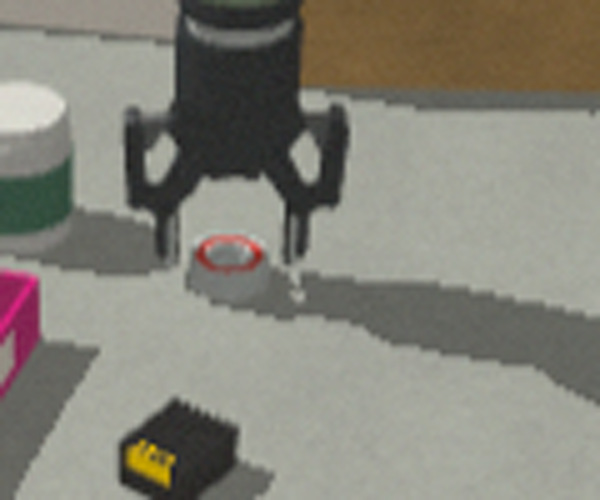

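The fingers straddle the red bearing; their tips are at crop (165,260) and (298,255), which looks rather high. I'll check the tip height by projection.

```bash
cat >> h.py <<'E'
def proj(d,X):
    c=np.array(d['R'])@np.array(X,float)+np.array(d['t']); return np.array([d['fx']*c[0]/c[2]+d['cx'],d['fy']*c[1]/c[2]+d['cy']])
E
python3 - <<'E'
from h import *
d=load('side')
for X in((440,-359,20),(440,-359,0),(440+33,-355,0),(473,-355,5),(473,-355,10),(473,-355,15),(473,-355,20),(407,-365,5),(407,-365,10),(407,-365,15),(487,-355,40),(487,-355,30),(487,-355,45)):
    print(X,np.round((proj(d,X)-[320,130])*5,0))
E
```

```text
(440, -359, 20) [230. 250.]
(440, -359, 0) [229. 276.]
(473, -355, 0) [177. 275.]
(473, -355, 5) [177. 269.]
(473, -355, 10) [177. 262.]
(473, -355, 15) [177. 256.]
(473, -355, 20) [177. 249.]
(407, -365, 5) [281. 269.]
(407, -365, 10) [282. 262.]
(407, -365, 15) [282. 256.]
(487, -355, 40) [156. 220.]
(487, -355, 30) [156. 234.]
(487, -355, 45) [156. 214.]
```

Request:
{"api": "play_rows", "payload": {"steps": [[[0.0, 0.001, -0.003], 0], [[0, 0, -0.003], 0], [[0, 0, 0], 0], [[0, 0, 0], 0], [[0, 0, 0], 0], [[0, 0, 0], 0], [[0, 0, 0], 0], [[0, 0, 0], 0]], "gripper": 1}}

```text
time_s: 2.6
eef_pos: [440.6, -360.2, 21.7]
eef_rot: [0.645, 0.764, 0.0, 0.002]
ft_force: [-3.3, 3.1, 19.8]
width: 50.2
```

```bash
python3 - <<'E'
from h import *
d=cap('side'); im2=d['image'][130:230,320:440]; cv2.imwrite('pics/s2.png',cv2.resize(im2,None,fx=5,fy=5,interpolation=cv2.INTER_CUBIC))
E
```

```text
(no output)
```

View pics/s2.png

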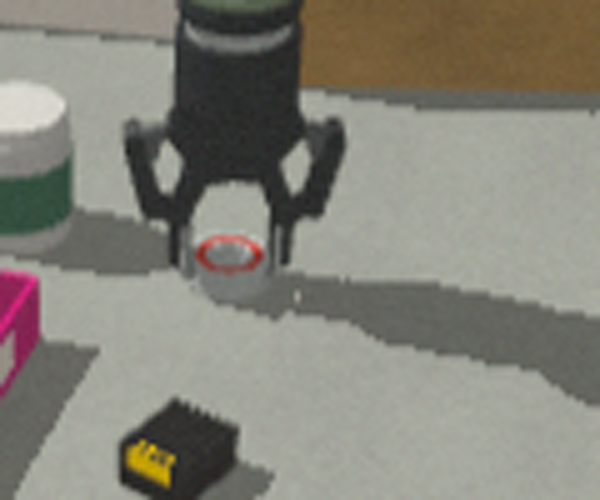

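The bearing is gripped at width 50, with its ring between the fingers at crop (230,255). Lift and check that it holds.

Request:
{"api": "play_rows", "payload": {"steps": [[[0.0, 0, 0.006], 0], [[0, 0, 0.01], 0], [[0, 0, 0.02], 0], [[0, 0.0, 0.03], 0], [[0, 0.0, 0.03], 0], [[0, 0, 0.02], 0], [[0, 0, 0.01], 0], [[0, 0, 0], 0]]}}

```text
time_s: 3.45
eef_pos: [440.4, -360.2, 145.6]
eef_rot: [0.645, 0.764, 0.0, 0.001]
ft_force: [-0.0, -0.3, -1.1]
width: 49.6
```

```bash
python3 - <<'E'
from h import *
d=cap('side'); im2=d['image'][80:200,310:454]; cv2.imwrite('pics/s3.png',cv2.resize(im2,None,fx=5,fy=5,interpolation=cv2.INTER_CUBIC))
o=arm.get_obs(); print(o['eef_pos'],o['width'],o['ft_force'])
# bearing top measured from side: print predicted pixel for offsets
for k in (0,-5,-10,5): print(k,np.round((proj(d,o['eef_pos']+[0,0,k])-[310,80])*5))
E
```

```text
[ 439.82294445 -359.66001187  144.27917089] 49.760023608474064 [-0.01952978  1.36571198 -2.20067987]
0 [287. 323.]
-5 [287. 331.]
-10 [286. 338.]
5 [287. 316.]
```

View pics/s3.png

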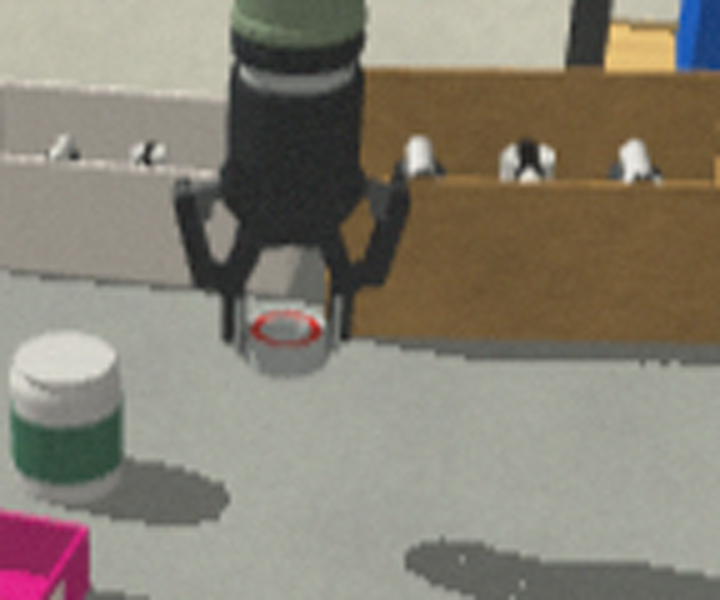

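The bearing is held level, its top at crop (285,328). Carry it to the brown right compartment at (636,-20).

Request:
{"api": "play_rows", "payload": {"steps": [[[0.008, 0.015, 0], 0], [[0.016, 0.028, 0], 0], [[0.022, 0.038, 0], 0], [[0.022, 0.038, 0], 0], [[0.022, 0.038, 0], 0], [[0.022, 0.038, 0], 0], [[0.022, 0.038, 0], 0], [[0.022, 0.038, 0], 0]]}}

```text
time_s: 4.3
eef_pos: [595.8, -85.9, 142.6]
eef_rot: [0.645, 0.764, -0.001, -0.001]
ft_force: [1.1, -1.3, -0.7]
width: 49.8
```

Request:
{"api": "play_rows", "payload": {"steps": [[[0.018, 0.033, -0.005], 0], [[0.014, 0.022, -0.01], 0], [[0.008, 0.014, -0.015], 0], [[0, 0, -0.02], 0], [[0, 0, -0.015], 0], [[0, 0, -0.005], 0], [[0, 0, 0], 0], [[0, 0, 0], 0]]}}

```text
time_s: 5.1
eef_pos: [636.0, -20.0, 74.4]
eef_rot: [0.645, 0.764, 0.0, 0.0]
ft_force: [0.3, 0.8, -0.4]
width: 49.8
```

```bash
python3 - <<'E'
from h import *
d=cap('side','s4');cap('top','t4')
o=arm.get_obs(); print(o['eef_pos'],o['eef_rot'],o['width'],o['ft_force'])
E
```

```text
[636.41403635 -20.00104283  75.1586121 ] [6.45382194e-01 7.63859357e-01 5.24533080e-04 6.57152120e-04] 49.4476224893755 [ 0.10010242  1.42024508 -0.80339591]
```

View pics/s4.png

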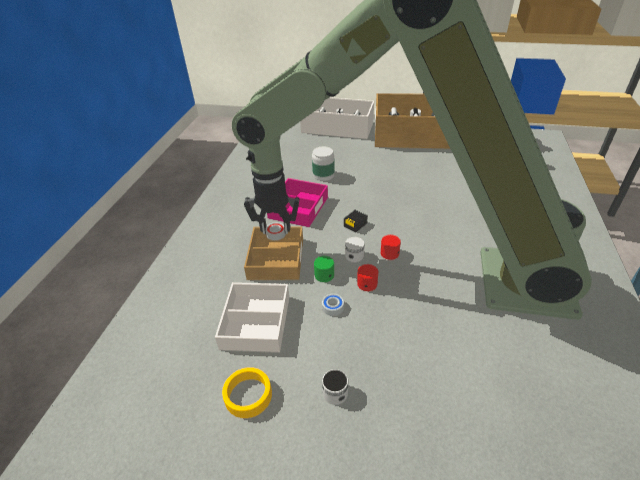

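The red bearing hangs above the brown bin's far compartment, at (277,229), so it is lined up. Lower it.

Request:
{"api": "play_rows", "payload": {"steps": [[[0, 0, -0.01], 0], [[0, 0, -0.015], 0], [[0, 0, -0.01], 0], [[0, 0, -0.006], 0], [[0, 0, -0.003], 0], [[0, 0, -0.002], 0], [[0, 0, -0.001], 0], [[0, 0, 0], 0]]}}

```text
time_s: 6.0
eef_pos: [636.2, -19.8, 27.6]
eef_rot: [0.645, 0.764, 0.0, 0.0]
ft_force: [-0.2, -0.9, -1.9]
width: 49.5
```

Request:
{"api": "play_rows", "payload": {"steps": [[[0, 0, -0.001], 0], [[0, 0, -0.001], 0], [[0, 0, -0.001], 0], [[0, 0, -0.001], 0], [[0, 0, 0], 0], [[0, 0, 0], 0], [[0, 0, 0], 0], [[0, 0, 0], 0]]}}

```text
time_s: 6.8
eef_pos: [636.2, -19.8, 25.8]
eef_rot: [0.645, 0.764, 0.0, 0.001]
ft_force: [-4.2, 0.4, 11.5]
width: 49.5
```

Floor contact felt. Release, then rise.

Request:
{"api": "play_rows", "payload": {"steps": [[[0, 0, 0.001], 0], [[0, 0, 0], 0], [[0, 0, 0], 0], [[0, 0, 0], 0], [[0, 0, 0], 0], [[0, 0, 0.005], 0], [[0, 0, 0.01], 0], [[0, 0, 0.02], 0]], "gripper": -0.6}}

```text
time_s: 7.6
eef_pos: [635.1, -19.7, 59.0]
eef_rot: [0.645, 0.764, -0.001, -0.001]
ft_force: [0.1, -0.8, 0.0]
width: 68.0
```

```bash
python3 - <<'E'
from h import *
d=cap('side'); im2=d['image'][170:290,220:364]; cv2.imwrite('pics/s5.png',cv2.resize(im2,None,fx=5,fy=5,interpolation=cv2.INTER_CUBIC))
E
```

```text
(no output)
```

View pics/s5.png

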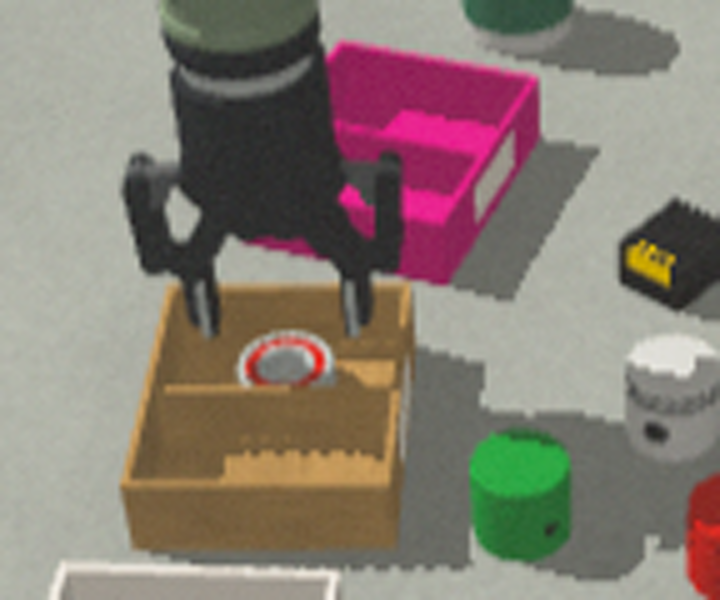

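The red bearing lies flat in the far brown compartment, at crop (287,365). Next is the blue bearing.

Request:
{"api": "play_rows", "payload": {"steps": [[[0, 0, 0.03], 0], [[-0.01, 0.01, 0.03], 0], [[-0.02, 0.02, 0.01], 0], [[-0.03, 0.03, 0], 0], [[-0.035, 0.034, 0], 0], [[-0.038, 0.036, 0], 0], [[-0.03, 0.029, -0.01], 0], [[-0.02, 0.018, -0.02], 0]]}}

```text
time_s: 8.45
eef_pos: [453.7, 157.5, 100.9]
eef_rot: [0.645, 0.764, 0.002, 0.001]
ft_force: [0.9, 0.2, -0.1]
width: 68.4
```

Request:
{"api": "play_rows", "payload": {"steps": [[[0, 0, -0.02], 0], [[0, 0, -0.02], 0], [[0, 0, -0.02], 0], [[0, 0, -0.01], 0], [[0, 0, -0.005], 0], [[0, 0, 0], 0], [[0, 0, 0], 0], [[0, 0, 0], 0]]}}

```text
time_s: 9.25
eef_pos: [455.3, 155.7, 25.1]
eef_rot: [0.645, 0.764, 0.001, 0.0]
ft_force: [-0.1, -0.3, 0.8]
width: 68.4
```

Request:
{"api": "play_rows", "payload": {"steps": [[[-0.003, 0.002, -0.003], 0], [[0, 0, -0.001], 0], [[0, 0, 0], 0], [[0, 0, 0], 0], [[0, 0, 0], 0], [[0, 0, 0], 0], [[0, 0, 0], 0], [[0, 0, 0], 0]]}}

```text
time_s: 10.05
eef_pos: [451.6, 157.6, 20.3]
eef_rot: [0.645, 0.764, 0.0, 0.0]
ft_force: [0.0, -0.2, 0.2]
width: 68.1
```

Request:
{"api": "play_rows", "payload": {"steps": [[[0, 0, 0], 0], [[0, 0, 0], 0], [[0, 0, 0], 0], [[0, 0, 0], 0], [[0, 0, 0], 0], [[0, 0, 0], 0], [[0, 0, 0.003], 0], [[0, 0, 0.003], 0]], "gripper": 1}}

```text
time_s: 10.85
eef_pos: [451.4, 157.6, 26.4]
eef_rot: [0.645, 0.764, -0.0, -0.0]
ft_force: [0.3, 0.0, -1.5]
width: 49.4
```

Request:
{"api": "play_rows", "payload": {"steps": [[[0.0, 0, 0.01], 0], [[0, 0, 0.02], 0], [[0, 0, 0.03], 0], [[0, 0.0, 0.03], 0], [[0, 0.0, 0.02], 0], [[0, 0, 0.01], 0], [[0, 0, 0], 0], [[0, 0, 0], 0]]}}

```text
time_s: 11.65
eef_pos: [451.0, 157.4, 145.7]
eef_rot: [0.645, 0.764, -0.001, -0.0]
ft_force: [-0.3, -0.6, -0.6]
width: 49.9
```

```bash
python3 - <<'E'
from h import *
d=cap('side'); im2=d['image'][150:270,280:424]; cv2.imwrite('pics/s6.png',cv2.resize(im2,None,fx=5,fy=5,interpolation=cv2.INTER_CUBIC))
o=arm.get_obs();print(o['eef_pos'])
for k in (0,-5,-10,5): print(k,np.round((proj(d,o['eef_pos']+[0,0,k])-[280,150])*5))
E
```

```text
[450.80483645 157.3544427  145.29995539]
0 [264. 558.]
-5 [264. 566.]
-10 [265. 575.]
5 [264. 549.]
```

View pics/s6.png

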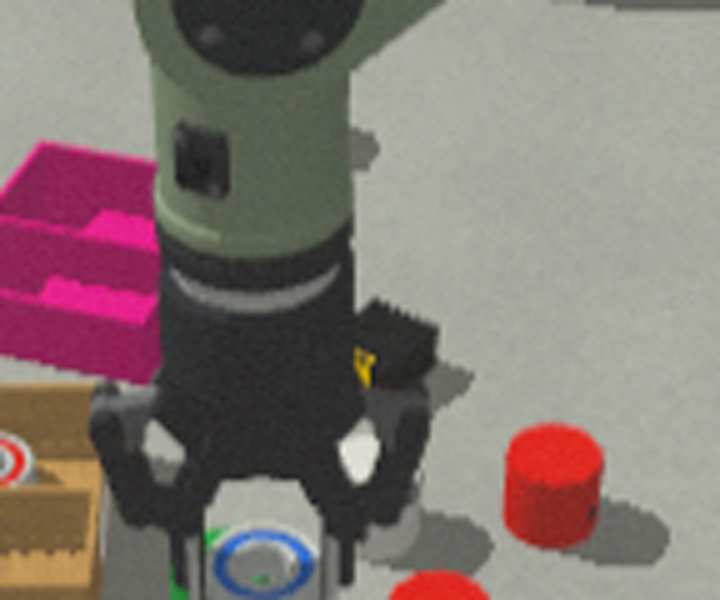

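The blue bearing is held level, its top at crop (264,565). Carry it to the brown left compartment at (623,55).

Request:
{"api": "play_rows", "payload": {"steps": [[[0.012, -0.007, 0], 0], [[0.025, -0.015, 0], 0], [[0.033, -0.02, 0], 0], [[0.036, -0.021, 0], 0], [[0.03, -0.018, 0], 0], [[0.022, -0.013, 0], 0], [[0.014, -0.008, -0.01], 0], [[0, 0, -0.02], 0]]}}

```text
time_s: 12.5
eef_pos: [626.6, 54.0, 115.7]
eef_rot: [0.646, 0.763, 0.001, 0.001]
ft_force: [-0.9, 1.0, -1.1]
width: 49.7
```

Request:
{"api": "play_rows", "payload": {"steps": [[[0, 0, -0.02], 0], [[0, 0, -0.02], 0], [[0, 0, -0.02], 0], [[0, 0, -0.012], 0], [[0, 0, -0.008], 0], [[0, 0, -0.005], 0], [[0, 0, -0.002], 0], [[0, 0, 0], 0]]}}

```text
time_s: 13.3
eef_pos: [623.9, 55.7, 29.6]
eef_rot: [0.645, 0.764, 0.0, 0.0]
ft_force: [-0.0, -0.3, -2.0]
width: 50.0
```

Request:
{"api": "play_rows", "payload": {"steps": [[[0, 0, -0.001], 0], [[0, 0, -0.001], 0], [[0, 0, -0.001], 0], [[0, 0, -0.001], 0], [[0, 0, -0.001], 0], [[0, 0, 0], 0], [[0, 0, 0], 0], [[0, 0, 0], 0]]}}

```text
time_s: 14.1
eef_pos: [623.7, 55.6, 25.0]
eef_rot: [0.645, 0.764, 0.0, 0.0]
ft_force: [-1.7, 0.0, 4.9]
width: 49.7
```

Request:
{"api": "play_rows", "payload": {"steps": [[[0, 0, 0], 0], [[0, 0, 0], 0], [[0, 0, 0], 0], [[0, 0, 0], 0], [[0, 0, 0.005], 0], [[0, 0, 0.015], 0], [[0, 0, 0.03], 0], [[0, 0, 0.035], 0]], "gripper": -0.6}}

```text
time_s: 14.9
eef_pos: [622.8, 55.6, 109.4]
eef_rot: [0.645, 0.764, -0.001, -0.001]
ft_force: [0.7, 0.1, 0.6]
width: 68.1
```

```bash
python3 - <<'E'
from h import *
d=cap('side'); im2=d['image'][170:290,220:364]; cv2.imwrite('pics/s7.png',cv2.resize(im2,None,fx=5,fy=5,interpolation=cv2.INTER_CUBIC))
E
```

```text
(no output)
```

View pics/s7.png

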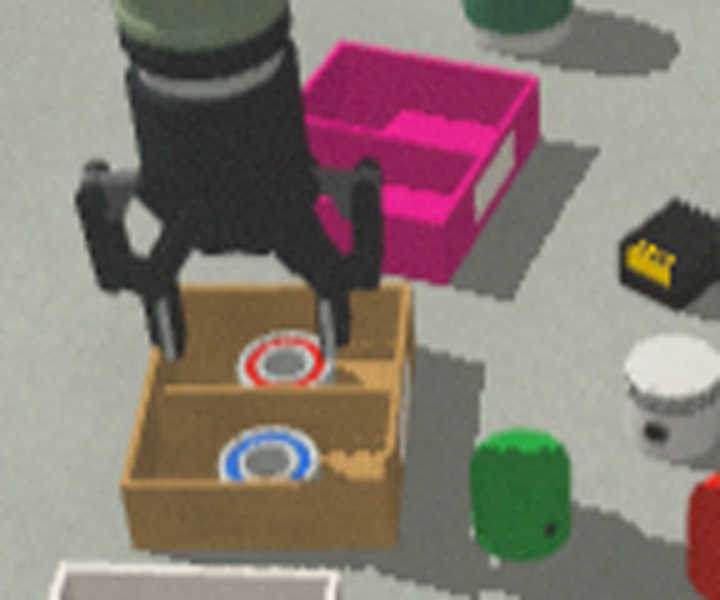

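Both bearings lie flat in the brown bin, blue at crop (268,458). Next is the bright piston at (428.5,-26).

Request:
{"api": "play_rows", "payload": {"steps": [[[-0.012, -0.005, 0.01], -2.4], [[-0.024, -0.01, 0], 0], [[-0.032, -0.014, 0], 0], [[-0.036, -0.015, 0], 0], [[-0.034, -0.014, 0], 0], [[-0.028, -0.012, 0], 0], [[-0.018, -0.008, 0], 0], [[-0.01, -0.004, 0], 0]]}}

```text
time_s: 15.75
eef_pos: [428.1, -26.8, 119.7]
eef_rot: [0.661, 0.75, 0.0, 0.0]
ft_force: [0.8, 0.2, -0.4]
width: 68.0
```

Request:
{"api": "play_rows", "payload": {"steps": [[[0, 0, -0.01], 0], [[0, 0, -0.02], 0], [[0, 0, -0.02], 0], [[0, 0, 0], 0], [[0, 0, 0], 0], [[0, 0, 0], 0], [[0, 0, 0], 0], [[0, 0, 0], 0]]}}

```text
time_s: 16.55
eef_pos: [430.2, -26.4, 69.9]
eef_rot: [0.661, 0.75, 0.0, 0.001]
ft_force: [-0.3, 0.6, -0.1]
width: 68.2
```

Request:
{"api": "play_rows", "payload": {"steps": [[[-0.001, 0, -0.01], 0], [[0, 0, -0.015], 0], [[0, 0, -0.012], 0], [[0, 0, -0.006], 0], [[0, 0, -0.002], 0], [[0, 0, 0], 0], [[0, 0, 0], 0], [[0, 0, 0], 0]]}}

```text
time_s: 17.35
eef_pos: [429.0, -26.4, 24.8]
eef_rot: [0.661, 0.75, 0.0, 0.0]
ft_force: [0.1, 0.2, 0.1]
width: 68.1
```

Request:
{"api": "play_rows", "payload": {"steps": [[[0, 0, 0], 0], [[0, 0, 0], 0], [[0, 0, 0], 0], [[0, 0, 0], 0], [[0, 0, 0], 0], [[0, 0, 0], 0], [[0, 0, 0], 0], [[0, 0, 0], 0]], "gripper": 1}}

```text
time_s: 18.15
eef_pos: [428.9, -26.4, 24.9]
eef_rot: [0.661, 0.75, 0.0, 0.0]
ft_force: [-1.2, 0.1, 5.7]
width: 49.1
```

Request:
{"api": "play_rows", "payload": {"steps": [[[0.0, 0, 0.004], 0], [[0, 0, 0.008], 0], [[0, 0, 0.016], 0], [[0, 0.0, 0.025], 0], [[0, 0.0, 0.03], 0], [[0, 0, 0.02], 0], [[0, 0, 0.012], 0], [[0, 0, 0], 0]]}}

```text
time_s: 18.95
eef_pos: [429.7, -26.4, 141.3]
eef_rot: [0.661, 0.75, 0.001, 0.002]
ft_force: [0.0, 0.2, -2.0]
width: 48.8
```

```bash
python3 - <<'E'
from h import *
d=cap('side'); im2=d['image'][130:290,280:472]; cv2.imwrite('pics/s8.png',cv2.resize(im2,None,fx=3.75,fy=3.75,interpolation=cv2.INTER_CUBIC))
E
```

```text
(no output)
```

View pics/s8.png

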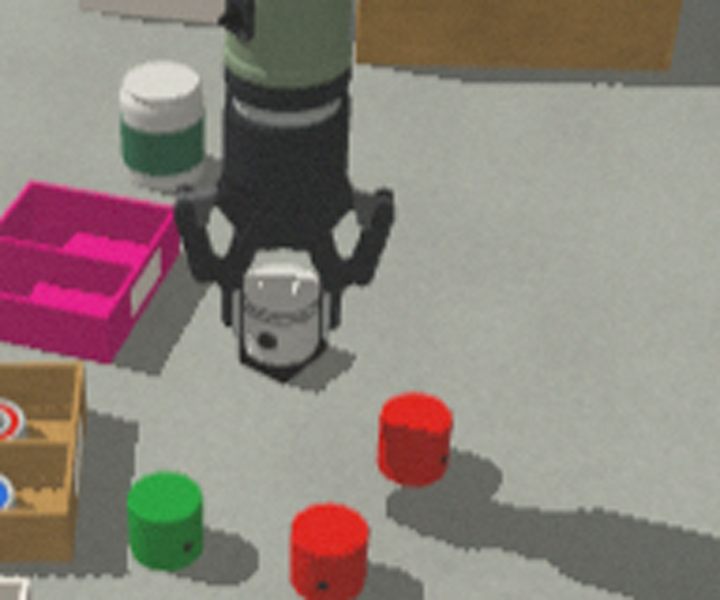

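The bright piston is held upright, at crop (282,310), and the copies have not moved. Carry it to the white right compartment at (621,192).

Request:
{"api": "play_rows", "payload": {"steps": [[[0.01, 0.012, 0], 0], [[0.022, 0.025, 0], 0], [[0.028, 0.032, 0], 0], [[0.031, 0.035, 0], 0], [[0.031, 0.035, 0], 0], [[0.03, 0.034, 0], 0], [[0.024, 0.028, 0], 0], [[0.015, 0.017, 0], 0]]}}

```text
time_s: 19.8
eef_pos: [621.0, 195.2, 137.2]
eef_rot: [0.66, 0.751, -0.0, -0.001]
ft_force: [0.1, -0.0, -1.0]
width: 48.6
```

Request:
{"api": "play_rows", "payload": {"steps": [[[0, 0, -0.01], 0], [[0, 0, -0.02], 0], [[0, 0, -0.02], 0], [[0, 0, -0.01], 0], [[0, 0, 0], 0], [[0, 0, 0], 0], [[0, 0, 0], 0], [[0, 0, 0], 0]]}}

```text
time_s: 20.6
eef_pos: [620.2, 191.7, 80.5]
eef_rot: [0.661, 0.75, 0.001, 0.001]
ft_force: [-0.1, -0.6, -1.6]
width: 49.2
```

```bash
python3 - <<'E'
from h import *
d=cap('side'); im2=d['image'][210:370,180:372]; cv2.imwrite('pics/s9.png',cv2.resize(im2,None,fx=3.75,fy=3.75,interpolation=cv2.INTER_CUBIC))
E
```

```text
(no output)
```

View pics/s9.png

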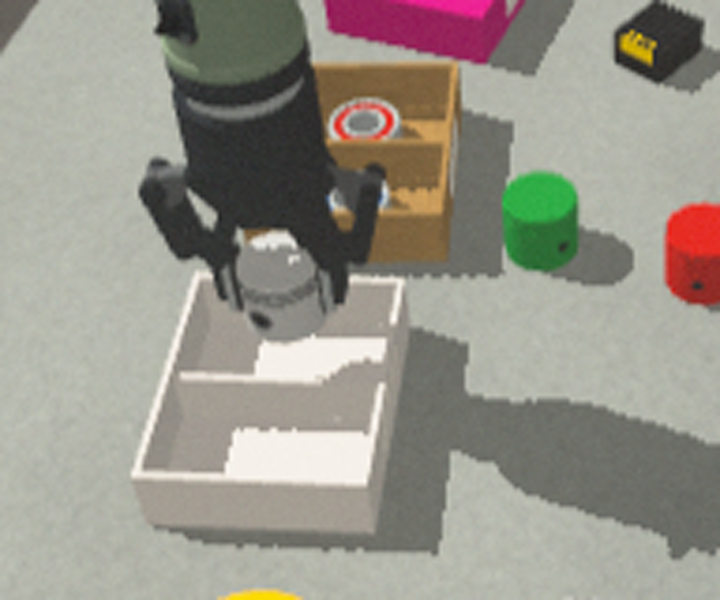

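The piston is centred over the far white compartment, at crop (283,285). Lower it.

Request:
{"api": "play_rows", "payload": {"steps": [[[0, 0, -0.01], 0], [[0, 0, -0.015], 0], [[0, 0, -0.012], 0], [[0, 0, -0.006], 0], [[0, 0, -0.004], 0], [[0, 0, -0.002], 0], [[0, 0, -0.001], 0], [[0, 0, 0], 0]]}}

```text
time_s: 21.45
eef_pos: [619.9, 191.7, 29.6]
eef_rot: [0.661, 0.75, 0.0, 0.0]
ft_force: [0.1, 0.2, -1.7]
width: 48.7
```

Request:
{"api": "play_rows", "payload": {"steps": [[[0, 0, -0.001], 0], [[0, 0, -0.001], 0], [[0, 0, 0], 0], [[0, 0, 0], 0], [[0, 0, 0], 0], [[0, 0, 0], 0], [[0, 0, 0], 0], [[0, 0, 0], 0]]}}

```text
time_s: 22.25
eef_pos: [620.0, 191.8, 29.0]
eef_rot: [0.661, 0.75, 0.001, 0.0]
ft_force: [-2.3, -2.0, 5.3]
width: 48.8
```

Request:
{"api": "play_rows", "payload": {"steps": [[[0, 0, 0], 0], [[0, 0, 0], 0], [[0, 0, 0], 0], [[0, 0, 0], 0], [[0, 0, 0.005], 0], [[0, 0, 0.02], 0], [[0, 0, 0.035], 0], [[0, 0, 0.035], 0]], "gripper": -0.6}}

```text
time_s: 23.05
eef_pos: [619.3, 191.5, 123.0]
eef_rot: [0.661, 0.75, -0.001, -0.0]
ft_force: [-0.2, 0.5, -0.3]
width: 68.6
```

```bash
python3 - <<'E'
from h import *
d=cap('side'); im2=d['image'][210:370,180:372]; cv2.imwrite('pics/s10.png',cv2.resize(im2,None,fx=3.75,fy=3.75,interpolation=cv2.INTER_CUBIC))
E
```

```text
(no output)
```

View pics/s10.png

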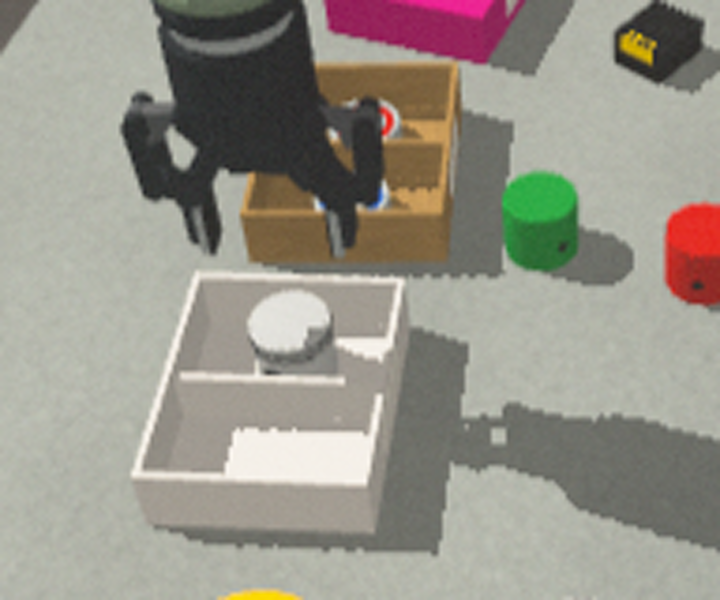

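The bright piston stands crown up in the far white compartment, at crop (290,320). Next is the sooty piston at (409,371).

Request:
{"api": "play_rows", "payload": {"steps": [[[-0.012, 0.01, 0.01], 0], [[-0.024, 0.02, 0], 0], [[-0.032, 0.027, 0], 0], [[-0.036, 0.031, 0], 0], [[-0.036, 0.031, 0], 0], [[-0.032, 0.027, 0], 0], [[-0.024, 0.021, 0], 0], [[-0.014, 0.012, -0.01], 0]]}}

```text
time_s: 23.9
eef_pos: [407.1, 372.5, 123.0]
eef_rot: [0.66, 0.751, 0.001, -0.0]
ft_force: [0.2, -0.1, -0.0]
width: 68.0
```

Request:
{"api": "play_rows", "payload": {"steps": [[[0, 0, -0.015], 0], [[0, 0, -0.02], 0], [[0, 0, -0.015], 0], [[0, 0, 0], 0], [[0, 0, 0], 0], [[0, 0, 0], 0], [[0, 0, 0], 0], [[0, 0, 0], 0]]}}

```text
time_s: 24.7
eef_pos: [409.9, 370.8, 73.0]
eef_rot: [0.661, 0.75, 0.001, 0.0]
ft_force: [-0.4, -0.2, -0.5]
width: 68.2
```

Request:
{"api": "play_rows", "payload": {"steps": [[[-0.001, 0, -0.01], 0], [[0, 0, -0.015], 0], [[0, 0, -0.012], 0], [[0, 0, -0.008], 0], [[0, 0, -0.003], 0], [[0, 0, 0], 0], [[0, 0, 0], 0], [[0, 0, 0], 0]]}}

```text
time_s: 25.5
eef_pos: [409.0, 370.9, 24.8]
eef_rot: [0.661, 0.75, 0.001, 0.0]
ft_force: [-0.0, 0.6, -0.5]
width: 68.1
```

Request:
{"api": "play_rows", "payload": {"steps": [[[0, 0, 0], 0], [[0, 0, 0], 0], [[0, 0, 0], 0], [[0, 0, 0], 0], [[0, 0, 0], 0], [[0, 0, 0], 0], [[0, 0, 0], 0], [[0, 0, 0], 0]], "gripper": 1}}

```text
time_s: 26.3
eef_pos: [409.0, 370.9, 25.0]
eef_rot: [0.661, 0.75, 0.001, 0.0]
ft_force: [0.1, 0.5, 6.8]
width: 48.8
```

Request:
{"api": "play_rows", "payload": {"steps": [[[0.0, 0, 0.004], 0], [[0, 0, 0.008], 0], [[0, 0, 0.016], 0], [[0, 0.0, 0.025], 0], [[0, 0.0, 0.03], 0], [[0, 0, 0.02], 0], [[0, 0, 0.012], 0], [[0, 0, 0], 0]]}}

```text
time_s: 27.1
eef_pos: [409.2, 371.1, 140.9]
eef_rot: [0.661, 0.75, 0.002, 0.0]
ft_force: [0.4, 1.2, -1.8]
width: 48.7
```

```bash
python3 - <<'E'
from h import *
d=cap('side'); im2=d['image'][250:450,220:460]; cv2.imwrite('pics/s11.png',cv2.resize(im2,None,fx=3,fy=3,interpolation=cv2.INTER_CUBIC))
E
```

```text
(no output)
```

View pics/s11.png

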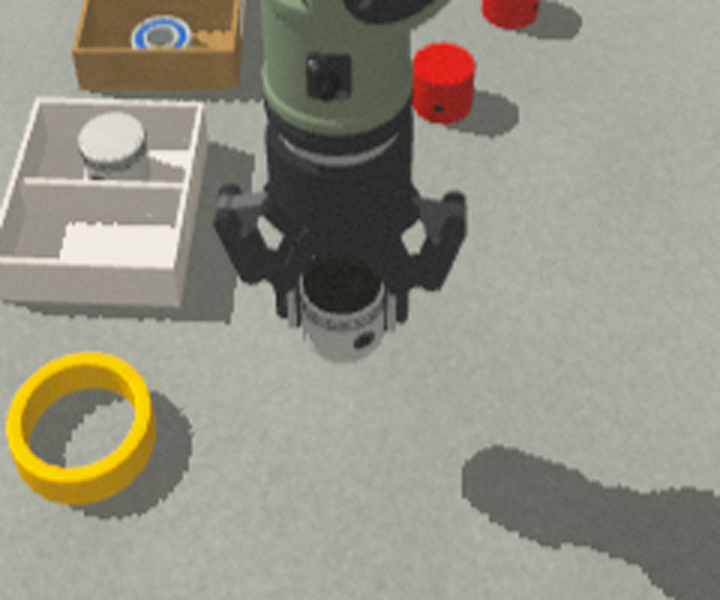

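The sooty piston is held upright, at crop (343,310). Carry it to the white left compartment at (611,267).

Request:
{"api": "play_rows", "payload": {"steps": [[[0.011, -0.006, 0], 0], [[0.023, -0.012, 0], 0], [[0.03, -0.015, 0], 0], [[0.034, -0.018, 0], 0], [[0.034, -0.017, 0], 0], [[0.031, -0.016, 0], 0], [[0.024, -0.012, 0], 0], [[0.015, -0.008, 0], 0]]}}

```text
time_s: 27.95
eef_pos: [612.4, 264.4, 137.3]
eef_rot: [0.662, 0.75, -0.001, -0.0]
ft_force: [0.0, 0.1, -1.1]
width: 48.9
```

Request:
{"api": "play_rows", "payload": {"steps": [[[0, 0, -0.01], 0], [[0, 0, -0.02], 0], [[0, 0, -0.02], 0], [[0, 0, -0.01], 0], [[0, 0, 0], 0], [[0, 0, 0], 0], [[0, 0, 0], 0], [[0, 0, 0], 0]]}}

```text
time_s: 28.75
eef_pos: [611.1, 267.0, 80.5]
eef_rot: [0.661, 0.75, 0.001, 0.0]
ft_force: [0.1, -0.8, -1.0]
width: 48.9
```

Request:
{"api": "play_rows", "payload": {"steps": [[[0, 0, -0.01], 0], [[0, 0, -0.015], 0], [[0, 0, -0.012], 0], [[0, 0, -0.006], 0], [[0, 0, -0.004], 0], [[0, 0, -0.002], 0], [[0, 0, -0.001], 0], [[0, 0, 0], 0]]}}

```text
time_s: 29.55
eef_pos: [610.9, 266.7, 29.6]
eef_rot: [0.661, 0.75, 0.0, 0.0]
ft_force: [-0.2, -0.6, -0.7]
width: 49.1
```

Request:
{"api": "play_rows", "payload": {"steps": [[[0, 0, -0.001], 0], [[0, 0, -0.001], 0], [[0, 0, 0], 0], [[0, 0, 0], 0], [[0, 0, 0], 0], [[0, 0, 0], 0], [[0, 0, 0], 0], [[0, 0, 0], 0]]}}

```text
time_s: 30.35
eef_pos: [611.0, 266.8, 29.1]
eef_rot: [0.661, 0.75, 0.001, 0.0]
ft_force: [-2.1, -0.5, 6.4]
width: 49.0
```

Request:
{"api": "play_rows", "payload": {"steps": [[[0, 0, 0], 0], [[0, 0, 0], 0], [[0, 0, 0], 0], [[0, 0, 0], 0], [[0, 0, 0.005], 0], [[0, 0, 0.02], 0], [[0, 0, 0.035], 0], [[0, 0, 0.035], 0]], "gripper": -0.6}}

```text
time_s: 31.15
eef_pos: [610.3, 266.4, 123.0]
eef_rot: [0.661, 0.75, -0.001, -0.0]
ft_force: [0.3, 0.9, 0.0]
width: 68.2
```

```bash
python3 - <<'E'
from h import *
d=cap('side'); im2=d['image'][210:370,180:372]; cv2.imwrite('pics/s12.png',cv2.resize(im2,None,fx=3.75,fy=3.75,interpolation=cv2.INTER_CUBIC))
E
```

```text
(no output)
```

View pics/s12.png

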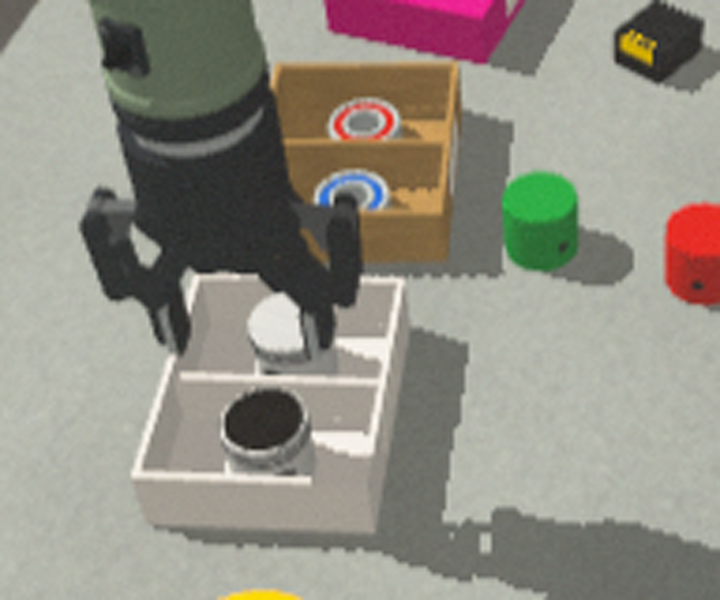

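Both pistons stand crown up in the white bin, bright at crop (290,325) and sooty at (265,420). Next is the regulator at (444,-154), jaws at -29°.

Request:
{"api": "play_rows", "payload": {"steps": [[[-0.006, -0.015, 0.005], -4], [[-0.011, -0.028, 0.005], -4], [[-0.015, -0.038, 0.005], -4], [[-0.016, -0.042, 0], -4], [[-0.016, -0.042, 0], -4], [[-0.016, -0.042, 0], -4], [[-0.016, -0.042, 0], -4], [[-0.016, -0.042, 0], -4]]}}

```text
time_s: 32.0
eef_pos: [497.9, -25.9, 137.7]
eef_rot: [0.843, 0.538, 0.0, 0.0]
ft_force: [0.2, -0.4, 0.5]
width: 68.3
```

Request:
{"api": "play_rows", "payload": {"steps": [[[-0.016, -0.042, 0], -2], [[-0.014, -0.036, 0], -2], [[-0.012, -0.029, 0], -0.1], [[-0.008, -0.02, -0.01], 0], [[-0.004, -0.01, -0.02], 0], [[0, 0, -0.02], 0], [[0, 0, -0.01], 0], [[0, 0, 0], 0]]}}

```text
time_s: 32.8
eef_pos: [443.9, -161.0, 76.4]
eef_rot: [0.861, 0.509, -0.001, -0.001]
ft_force: [0.7, -1.0, 0.2]
width: 68.1
```

```bash
python3 - <<'E'
from h import *
d=cap('side'); im2=d['image'][130:290,280:472]; cv2.imwrite('pics/s13.png',cv2.resize(im2,None,fx=3.75,fy=3.75,interpolation=cv2.INTER_CUBIC))
o=arm.get_obs();q=o['eef_rot'];print(o['eef_pos'],2*np.degrees(np.arctan2(q[1],q[0]))-90)
E
```

```text
[ 444.67674389 -161.19227622   77.24744952] -28.84339419703293
```

View pics/s13.png

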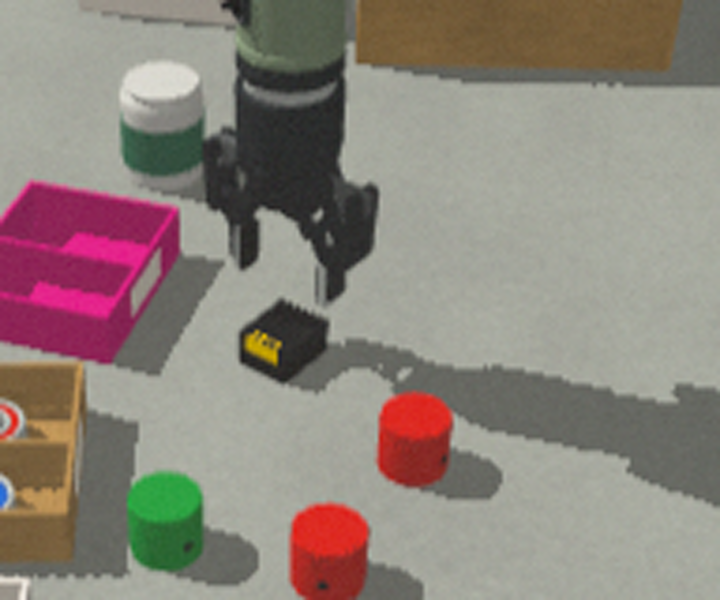

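The jaws are aligned across the regulator, at crop (285,340), with its yellow end facing the camera. Shift y by +7 mm, lower and grip.

Request:
{"api": "play_rows", "payload": {"steps": [[[0, 0.007, -0.005], 0], [[0, 0, -0.015], 0], [[0, 0, -0.015], 0], [[0, 0, -0.012], 0], [[0, 0, -0.006], 0], [[0, 0, -0.002], 0], [[0, 0, 0], 0], [[0, 0, 0], 0]]}}

```text
time_s: 33.65
eef_pos: [445.1, -154.4, 22.9]
eef_rot: [0.861, 0.509, 0.0, 0.001]
ft_force: [0.0, 0.3, -0.4]
width: 68.4
```

Request:
{"api": "play_rows", "payload": {"steps": [[[0, 0, 0], 0], [[0, 0, 0], 0], [[0, 0, 0], 0], [[0, 0, 0], 0], [[0, 0, 0], 0], [[0, 0, 0], 0], [[0, 0, 0], 0], [[0, 0, 0], 0]], "gripper": 1}}

```text
time_s: 34.45
eef_pos: [445.1, -154.6, 23.0]
eef_rot: [0.861, 0.508, 0.0, 0.001]
ft_force: [-0.5, -0.2, 6.7]
width: 42.9
```

Request:
{"api": "play_rows", "payload": {"steps": [[[0.0, 0, 0.004], 0], [[0, 0, 0.008], 0], [[0, 0, 0.016], 0], [[0, 0.0, 0.025], 0], [[0, 0.0, 0.03], 0], [[0, 0, 0.02], 0], [[0, 0, 0.012], 0], [[0, 0, 0], 0]]}}

```text
time_s: 35.25
eef_pos: [445.5, -154.7, 139.3]
eef_rot: [0.861, 0.509, 0.001, 0.002]
ft_force: [0.3, -0.1, -1.3]
width: 43.3
```

```bash
python3 - <<'E'
from h import *
d=cap('side'); im2=d['image'][100:260,280:472]; cv2.imwrite('pics/s14.png',cv2.resize(im2,None,fx=3.75,fy=3.75,interpolation=cv2.INTER_CUBIC))
E
```

```text
(no output)
```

View pics/s14.png

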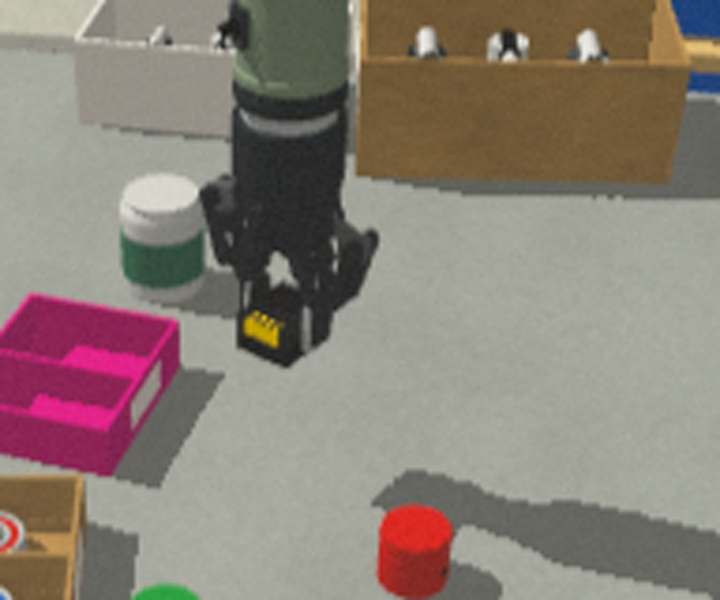

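The regulator is held level, at crop (285,325). Carry it to the pink near compartment at (631,-174) and turn +19.7°.

Request:
{"api": "play_rows", "payload": {"steps": [[[0.01, -0.001, 0], 2], [[0.022, -0.002, 0], 3], [[0.029, -0.003, 0], 3], [[0.031, -0.003, 0], 3], [[0.031, -0.003, 0], 3], [[0.028, -0.003, 0], 3], [[0.021, -0.003, 0], 2], [[0.0135, -0.0015, 0], 0.7]]}}

```text
time_s: 36.1
eef_pos: [631.9, -173.9, 135.2]
eef_rot: [0.76, 0.649, -0.0, -0.001]
ft_force: [0.4, -0.4, -1.7]
width: 42.8
```

Request:
{"api": "play_rows", "payload": {"steps": [[[0, 0, -0.01], 0], [[0, 0, -0.02], 0], [[0, 0, -0.02], 0], [[0, 0, -0.01], 0], [[0, 0, 0], 0], [[0, 0, 0], 0], [[0, 0, 0], 0], [[0, 0, 0], 0]]}}

```text
time_s: 36.9
eef_pos: [630.7, -174.1, 78.4]
eef_rot: [0.761, 0.648, 0.001, 0.001]
ft_force: [-0.3, -0.2, -1.9]
width: 43.1
```

```bash
python3 - <<'E'
from h import *
d=cap('side'); im2=d['image'][130:250,220:364]; cv2.imwrite('pics/s15.png',cv2.resize(im2,None,fx=5,fy=5,interpolation=cv2.INTER_CUBIC))
o=arm.get_obs();q=o['eef_rot'];print(o['eef_pos'],2*np.degrees(np.arctan2(q[1],q[0]))-90)
E
```

```text
[ 630.56059757 -174.00431713   78.31313408] -9.160068289247164
```

View pics/s15.png

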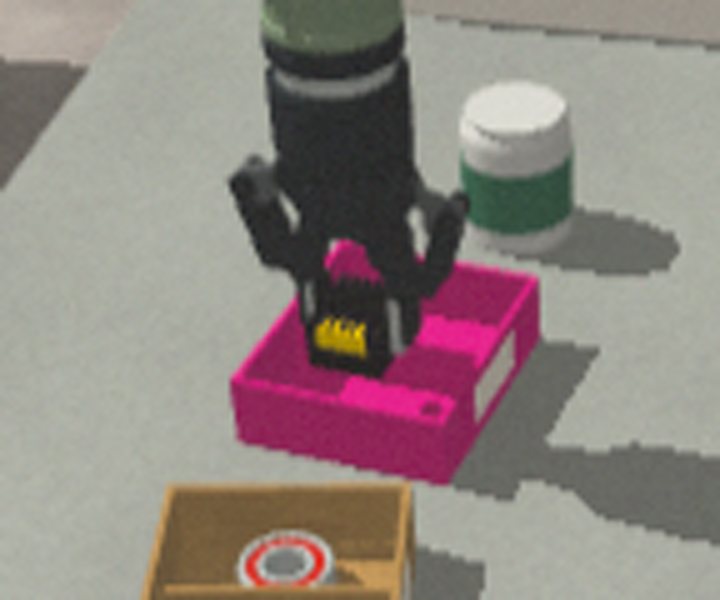

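The regulator is aligned over the near pink compartment, at crop (355,330). Lower it.

Request:
{"api": "play_rows", "payload": {"steps": [[[0, 0, -0.01], 0], [[0, 0, -0.015], 0], [[0, 0, -0.012], 0], [[0, 0, -0.006], 0], [[0, 0, -0.004], 0], [[0, 0, -0.002], 0], [[0, 0, -0.001], 0], [[0, 0, 0], 0]]}}

```text
time_s: 37.75
eef_pos: [630.4, -173.9, 27.6]
eef_rot: [0.761, 0.648, 0.0, 0.0]
ft_force: [-0.0, -0.5, -1.6]
width: 42.7
```

Request:
{"api": "play_rows", "payload": {"steps": [[[0, 0, -0.001], 0], [[0, 0, -0.001], 0], [[0, 0, 0], 0], [[0, 0, 0], 0], [[0, 0, 0], 0], [[0, 0, 0], 0], [[0, 0, 0], 0], [[0, 0, 0], 0]]}}

```text
time_s: 38.55
eef_pos: [630.6, -174.0, 27.1]
eef_rot: [0.761, 0.648, 0.0, 0.001]
ft_force: [-1.6, 0.4, 5.7]
width: 42.9
```

Request:
{"api": "play_rows", "payload": {"steps": [[[0, 0, 0], 0], [[0, 0, 0], 0], [[0, 0, 0], 0], [[0, 0, 0], 0], [[0, 0, 0.005], 0], [[0, 0, 0.02], 0], [[0, 0, 0.035], 0], [[0, 0, 0.035], 0]], "gripper": -0.6}}

```text
time_s: 39.35
eef_pos: [629.7, -173.8, 121.0]
eef_rot: [0.761, 0.648, -0.0, -0.001]
ft_force: [0.9, -0.5, 0.8]
width: 68.8
```

Request:
{"api": "play_rows", "payload": {"steps": [[[0, 0, 0.03], 0], [[-0.03, 0, 0.03], 0], [[-0.04, 0, 0.02], 0], [[-0.04, 0, 0.02], 0], [[-0.04, 0, 0], 0], [[-0.04, 0, 0], 0], [[-0.03, 0, 0], 0], [[-0.02, 0, 0], 0]]}}

```text
time_s: 40.15
eef_pos: [387.8, -173.5, 220.8]
eef_rot: [0.761, 0.648, -0.0, 0.0]
ft_force: [-0.7, -0.5, 0.5]
width: 68.6
```

```bash
python3 - <<'E'
from h import *
d=cap('side','s16'); t=cap('top','t16'); W=cloud(t)
cv2.imwrite('pics/t16c.png',cv2.resize(t['image'][125:225,150:465],None,fx=2.5,fy=2.5,interpolation=cv2.INTER_CUBIC))
E
```

```text
(no output)
```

View pics/s16.png

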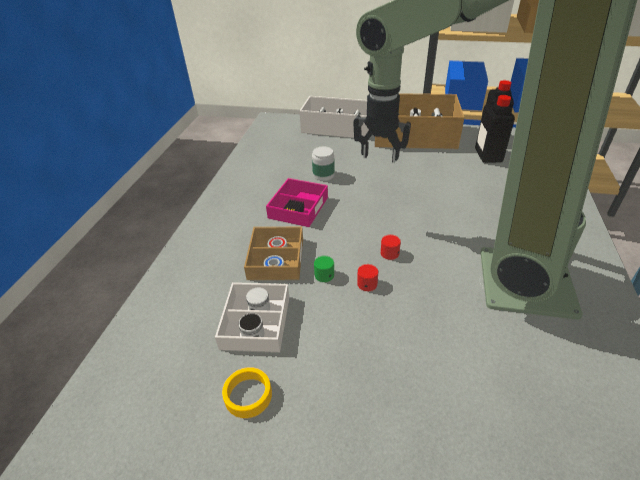

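View pics/t16.png

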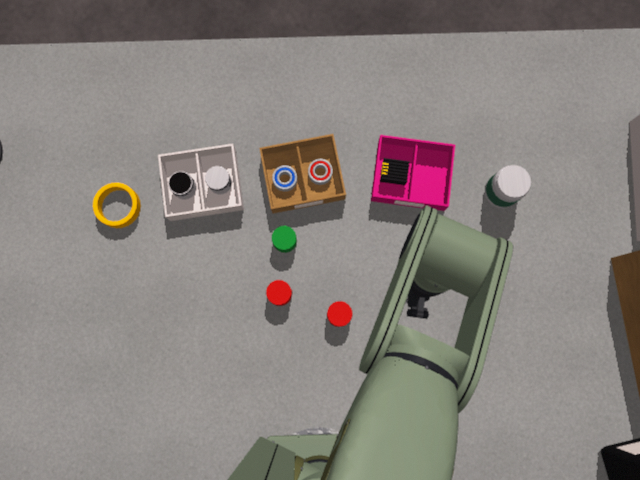

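View pics/t16c.png

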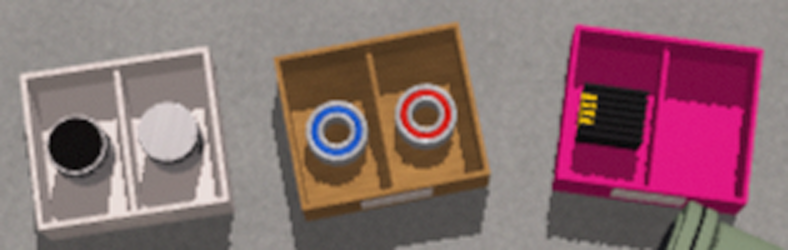

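Every part lies in its own compartment: top crop sooty (77,145), bright (169,132), blue (337,130), red (426,113), regulator (611,117). A numeric check of offsets and tilt follows.

```bash
python3 - <<'E'
from h import *
t=load('top'); W=cloud(t)
B={'w':((616.2,229.3),7.2),'b':((629.4,17.8),9.9),'p':((625.1,-211.5),-9.1)}
for n,x,y,z,b,r in (('sooty',77,145,50,'w',22),('bright',169,132,50,'w',22),('blue',337,130,24,'b',24),('red',426,113,24,'b',24),('reg',611,117,34,'p',20)):
    p=world(t,(x+.5)/2.5-.5+150,(y+.5)/2.5-.5+125,z)
    S=W.reshape(-1,3); S=S[(np.hypot(S[:,0]-p[0],S[:,1]-p[1])<r)&(abs(S[:,2]-z)<6)]
    A=np.c_[S[:,:2]-p[:2],np.ones(len(S))]; c=np.linalg.lstsq(A,S[:,2],rcond=None)[0]
    (bc,a)=B[b]; a=np.radians(a); dx,dy=p[:2]-bc
    print(n,'bin x,y',np.round([np.cos(a)*dx+np.sin(a)*dy,-np.sin(a)*dx+np.cos(a)*dy],1),'top z',round(c[2],1),'tilt',round(float(np.hypot(*c[:2])),3))
for n,(x0,x1,y0,y1) in dict(tin=(480,535,160,210),tape=(88,145,180,232)).items():
    P=W[y0:y1,x0:x1].reshape(-1,3); z=P[:,2]; m=np.nanpercentile(z,99); S=P[z>m-8]
    print(n,np.round(cv2.minAreaRect(S[:,:2].astype(np.float32))[0],1))
print(arm.get_obs()['time_s'])
E
```

```text
sooty bin x,y [-1.3 37.6] top z 49.8 tilt 0.012
bright bin x,y [ -1.7 -37.9] top z 49.8 tilt 0.032
blue bin x,y [ 1.6 38.2] top z 23.3 tilt 0.007
red bin x,y [  1.3 -37.4] top z 23.4 tilt 0.005
reg bin x,y [-4.5 39.7] top z 33.0 tilt 0.018
tin [ 585.9 -399.4]
tape [573.9 405.4]
40.25
```

All within tolerance, so I'm handing in.

```bash
python3 -c "
from workcell import arm
print(arm.sign_off())"
```

```text
the job is handed in; nothing more can be done
None
```

All five parts are in stock, and I handed the job in at about 40 s. The pistons are in the white bin (sooty in its +y compartment, bright in −y), the bearings in the brown bin (blue in +y, red in −y) and the regulator in the pink bin's +y compartment.

- **Placing:** Each part was lowered until the wrist felt the floor (about 5–12 N), then released.
- **Last checks (top camera):** Every part was within 2 mm of its compartment centre across and 5 mm along. Tops were within 1 mm of resting on the floor and tilts were at most 0.03 rad.
- **Bystanders:** The tin and the tape roll measured within 1 mm of where they started, and the green and red look-alikes look unmoved in the pictures.
- **One deviation:** While gripping the red bearing, the tool was pushed up about 4 mm with roughly 20 N on the wrist. It did no harm, and I gripped the later parts from a little higher.

No check failed or disagreed.

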